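# Put the polished mould set back into its fitted tray

### The arm

A 6-joint arm with a two-finger parallel gripper is mounted at the origin on a cart in front of the work surface, level with it; the furniture and walls round the work are solid. World frame = base frame: x ahead of the robot, y to its left, z up, the work surface at z = 0. Lengths are in mm, angles in degrees, forces in N, time in s.
With the tool pointing down it reaches from about 350 to 850 mm from the base axis. Payload 8.1 kg.
Tool frame: the origin (TCP) lies midway between the tips of the shut fingers; the grasp point (between the pads) lies 19 mm behind it; z points along the fingers, y is the direction in which the jaws open and shut (so a half turn about z gives the same grasp; the last joint's range is limited). The gripper opens to 85 mm and grips with 20 to 120 N. Pads are 22 mm wide; open, the fingers measure 114 mm over their backs; the gripper's body (76 mm by 85 mm) begins 54 mm behind the grasp point. The pads swing forward as they close: fully open they stand 13 mm farther back than shut.
Start: joints at [68.216, 7.471, 85.268, -0, 87.261, -4.893], TCP at [174.307, 574.127, 231.292] pointing down, gripper open.
Joint ranges: [-169.43, 169.43], [-51.17, 129.36], [1.28, 143.12], [-76.62, 256.62], [0, 156.53], [-152.29, 152.29]. Speed limits (degrees/s): [136.94, 136.94, 159.86, 180, 180, 180].

### API

Orientations are given as [roll, pitch, yaw] about the fixed x, y, z axes, in that order (R = Rz(yaw) Ry(pitch) Rx(roll)).
In Python, from bench import r gives the robot as it stands.
- The arm moves only by the shell command python3 -m jog 'ROWS' [FORCE]. ROWS is JSON, a list of rows, each a list of 5 numbers: the shift along the tool's x, y, z in m, then the turn about the tool's z in rad, then the opening, from 0 (shut) to 1 (fully open). A call has 1 to 20 rows; each row is the pose to reach, as a shift and turn from the pose measured when the call began, along the tool's axes at that moment; what a row does not reach only later rows make up. A row lasts 1/10 s, in which the tool goes at most 50 mm and 8.59 degrees, less where a joint would pass 70% of its speed; a pose out of reach is approached as far as the arm can. A call with a gripper value outside its range is refused whole. The fingers move at their own pace and stop on an object; FORCE is the grip in N (left out, the last holds). Time passes only in rows, so rows that repeat a pose let the fingers close. It gives the time, the measured TCP pose, the force and the opening at its end, in the units of the state.
- r.sense(): the state, without advancing time (a new reading comes with each control period).
- r.snapshot(name): name is "scene" or "top"; returns a dict with "pixels" (480x640x3 uint8, red, green, blue), "K" (3x3 intrinsics, pixels), "R" (3x3) and "t" (3): a world point X has camera coordinates R X + t. Camera axes: x right, y down, z forward; pixel columns grow to the right and rows downward; lengths in mm; the calibration is good to about 2 mm. A picture is of the moment at which its call begins. There is no depth.
- r.hand_in(): hands the job in, once; it reports no verdict.
The state is a dict: "time": time; "joint_pos": joint angles; "qd": joint speeds; "joint_efforts": joint torques, N m; "tool_pos": TCP position; "tcp_rot": TCP orientation; "ft_force": force on the tool from outside, world axes, zero at the start; "wrist_torque": the same for the moment, N m; "finger_gap": finger opening in mm.
Only numpy, scipy, OpenCV 4.12 (cv2) and the standard library are available. Lean on these libraries where they do the work, as an engineer would, in place of code of your own. Each camera call takes 0.05 s, during which the arm holds its last target.

### The job

The mould set is polished and goes back to the tool room: gather the three inserts with the ringed cavity and the flanged sprue bush into the fitted tray, each in the pocket cut for its own shape and size, right way up and fully home. The plain block with two screw holes and the straight sleeve without a flange belong to another job: leave them where they are.

Things in the scene. Friction and masses are not known exactly. Their poses are not given: they have to be found in the camera images.
- insert_large: The largest. Light metal mould insert with a ringed round cavity in its top, lying cavity up: 40 (x) x 56 (y) x 26 mm high, 140 g. Origin: centre of its underside; a half turn fits as well. Its pocket hides its lowest 8 mm, so hold it by the long sides (across x), fingertips 9 to 12 mm above its underside (solid to grip up to 24 mm).
- insert_medium: The middle one. Light metal mould insert with a ringed round cavity in its top, lying cavity up: 34 (x) x 46 (y) x 24 mm high, 110 g. Origin: centre of its underside; a half turn fits as well. Its pocket hides its lowest 8 mm, so hold it by the long sides (across x), fingertips 9 to 12 mm above its underside (solid to grip up to 22 mm).
- insert_small: The smallest. Light metal mould insert with a ringed round cavity in its top, lying cavity up: 32 (x) x 38 (y) x 20 mm high, 90 g. Origin: centre of its underside; a half turn fits as well. Its pocket hides its lowest 8 mm, so hold it by the long sides (across x), fingertips 9 to 12 mm above its underside (solid to grip up to 18 mm).
- sprue_bush: Turned steel sprue bush standing on its flange: round flange 36 mm across and 8 mm high at the bottom, round neck 24 mm across above it, 30 mm high in all, a small bore in the top. Hold it by the neck, fingertips 9 to 12 mm above its underside. Origin: centre of its underside; z up. About 90 g. On the way to the tray carry everything over the fixed wooden rest, 190 mm high, in the middle of the bench.
- plain_block: Look-alike, stays where it lies: plain metal block 36 x 50 x 22 mm with two screw holes and no cavity. Origin: centre of its underside.
- plain_sleeve: Look-alike, stays where it stands: plain steel sleeve 25 mm across, 30 mm high, with a wide 15 mm bore and no flange. Origin: centre of its underside. (Between the loose parts and the tray a fixed wooden drawing rest, 190 mm high, stands in the middle of the bench: carry the parts over it.)
- nest_large: Fixed grey nest block, 86 (x) x 76 (y) x 11 mm high, one of four standing two by two, turned alike, in a low wooden tray whose rim is no higher. Origin: centre of its underside, 4 mm above the bench. Pocket in its middle 46 (x) x 62 mm (y) at the bottom, 8 mm deep, its floor 3 mm above the origin; the walls' top 5 mm slope outward to a mouth 4 mm wider on every side. Takes the largest insert.
- nest_medium: Fixed grey nest block, 86 (x) x 76 (y) x 11 mm high, one of four standing two by two, turned alike, in a low wooden tray whose rim is no higher. Origin: centre of its underside, 4 mm above the bench. Pocket in its middle 40 (x) x 52 mm (y) at the bottom, 8 mm deep, its floor 3 mm above the origin; the walls' top 5 mm slope outward to a mouth 4 mm wider on every side. Takes the middle insert.
- nest_small: Fixed grey nest block, 86 (x) x 76 (y) x 11 mm high, one of four standing two by two, turned alike, in a low wooden tray whose rim is no higher. Origin: centre of its underside, 4 mm above the bench. Pocket in its middle 38 (x) x 44 mm (y) at the bottom, 8 mm deep, its floor 3 mm above the origin; the walls' top 5 mm slope outward to a mouth 4 mm wider on every side. Takes the smallest insert.
- nest_round: Fixed grey nest block, 86 (x) x 76 (y) x 11 mm high, one of four standing two by two, turned alike, in a low wooden tray whose rim is no higher. Origin: centre of its underside, 4 mm above the bench. Round pocket in its middle 42 mm across at the bottom, 8 mm deep, its floor 3 mm above the origin; the wall's top 5 mm slope outward to a mouth of 50 mm. Takes the flange of the sprue bush.
Not all that is in view belongs to the job. Leave any black or purple look-alike of the insert_large alone.

How it is judged (in metres and radians):
At the end, for the whole second after the job is handed in: each of the three inserts and the sprue bush rests upright in its own pocket, on the pocket floor (within 2.5 mm), centred within 8 mm, the inserts turned like their pockets within 0.2 rad, all at rest; the plain block and the plain sleeve are within 20 mm of where they started (horizontal distance between insert_large and nest_large below 0.008 m and z of insert_large in the frame of nest_large between 0.001 and 0.0055 m and angle between each of insert_large, insert_medium, insert_small, sprue_bush's own z axis and vertical below 0.08 rad and linear speed of each of insert_large, insert_medium, insert_small, sprue_bush below 0.02 m/s and angular speed of each of insert_large, insert_medium, insert_small, sprue_bush below 0.2 rad/s and angle between the x axis of insert_large and the x axis of nest_large, either way round below 0.2 rad and horizontal distance between insert_medium and nest_medium below 0.008 m and z of insert_medium in the frame of nest_medium between 0.001 and 0.0055 m and angle between the x axis of insert_medium and the x axis of nest_medium, either way round below 0.2 rad and horizontal distance between insert_small and nest_small below 0.008 m and z of insert_small in the frame of nest_small between 0.001 and 0.0055 m and angle between the x axis of insert_small and the x axis of nest_small, either way round below 0.2 rad and horizontal distance between sprue_bush and nest_round below 0.008 m and z of sprue_bush in the frame of nest_round between 0.001 and 0.0055 m and distance of each of plain_block, plain_sleeve from where it was at the start of the episode below 0.02 m); the robot touches nothing.
It fails at once if a look-alike is moved by more than 20 mm (distance of any of plain_block, plain_sleeve from where it was at the start of the episode above 0.02 m).
It also fails if it takes over 120 s, if anything falls off the work surface, if the arm or the gripper's body presses on something with over 40 N, if the wrist force passes 120 N, or if a joint passes its speed limit or range.

## Working session

There is one attempt and no reset: what is moved stays moved. The work goes in short steps, Python scripts to look and compute and a shell command to move; the robot and the scene stay as the last step left them, time stands still between calls to the robot, and variables do not carry over. Pictures are saved under pics/ and viewed, and the job is handed in when it is done.

```bash
ls; mkdir -p pics; python3 - <<'E'
from bench import r
import cv2,pickle
print(r.sense())
for n in("scene","top"):
    s=r.snapshot(n); cv2.imwrite(f"pics/{n}0.png",s["pixels"][:,:,::-1]); pickle.dump(s,open(f"{n}0.pkl","wb")); print(n,s["K"],s["R"],s["t"])
E
```

```text
pics
{'time': 0.0, 'joint_pos': array([ 6.82159596e+01,  7.51481879e+00,  8.53301287e+01,  9.05189771e-04,
        8.72630691e+01, -4.89167991e+00]), 'qd': array([ 0.05946733, -0.10055485,  0.03003676, -0.03074298,  0.03358064,
        0.02370496]), 'joint_efforts': array([ 1.31481229e-03, -5.69396746e+01, -5.00565684e+01, -6.89771355e-06,
        1.45342690e-02, -2.47559899e-05]), 'tool_pos': array([174.09386692, 573.59788205, 230.23932709]), 'tcp_rot': array([-1.79892454e+02, -1.01115923e-02,  1.63107586e+02]), 'ft_force': array([0.25497337, 0.06846808, 1.05482566]), 'wrist_torque': array([ 0.00564261, -0.03923093,  0.03880196]), 'finger_gap': 85.3996505453551}
scene [[451.66693261   0.         320.38108143]
 [  0.         451.66693261 236.4388519 ]
 [  0.           0.           1.        ]] [[ 0.68296358  0.73034798  0.012352  ]
 [ 0.64377104 -0.59384158 -0.48260857]
 [-0.34513706  0.33755594 -0.87574905]] [-481.95265552 -194.60779968 1281.90273943]
top [[521.97357378   0.         308.98184646]
 [  0.         521.97357378 236.95495062]
 [  0.           0.           1.        ]] [[-0.0152864  -0.99983714  0.0095923 ]
 [-0.99892092  0.01485021 -0.04400524]
 [ 0.04385563 -0.01025463 -0.99898525]] [ 197.09201384  513.59294726 1462.3047065 ]
```

View pics/scene0.png

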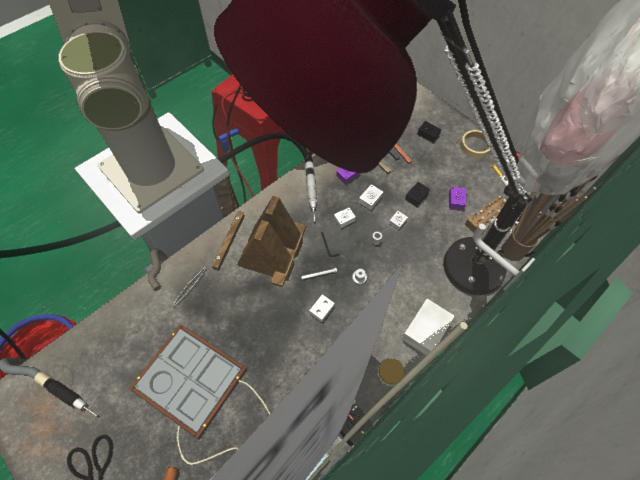

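View pics/top0.png

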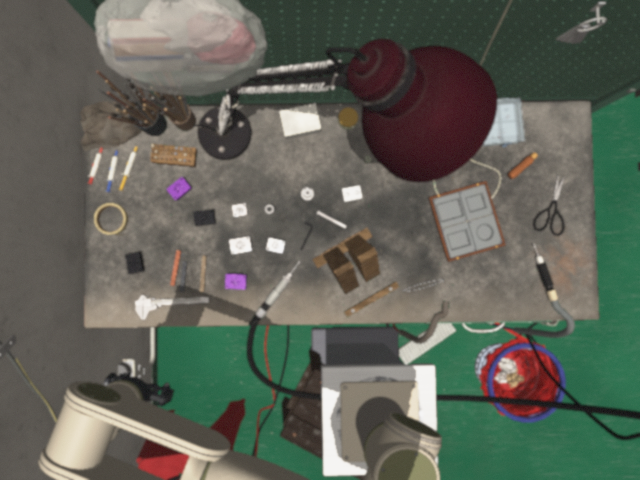

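```bash
python3 - <<'E'
import cv2
a=cv2.imread("pics/scene0.png");b=cv2.imread("pics/top0.png")
cv2.imwrite("pics/c1.png",cv2.resize(a[170:330,290:480],None,fx=4,fy=4,interpolation=cv2.INTER_CUBIC)[:600,:800])
cv2.imwrite("pics/c2.png",cv2.resize(b[175:265,220:370],None,fx=5,fy=5,interpolation=cv2.INTER_CUBIC))
cv2.imwrite("pics/c3.png",cv2.resize(b[175:265,420:515],None,fx=6,fy=6,interpolation=cv2.INTER_CUBIC))
cv2.imwrite("pics/c4.png",cv2.resize(a[320:440,125:255],None,fx=5,fy=5,interpolation=cv2.INTER_CUBIC))
E
```

```text
(no output)
```

View pics/c1.png

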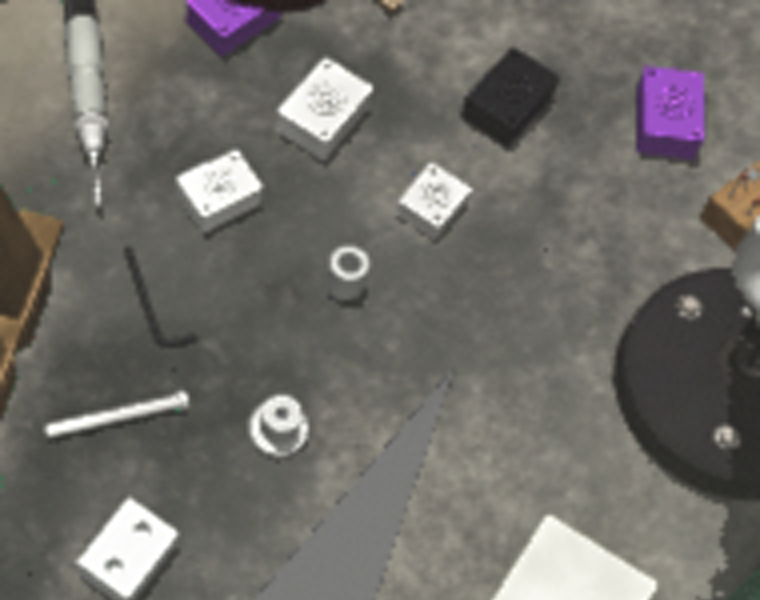

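View pics/c2.png

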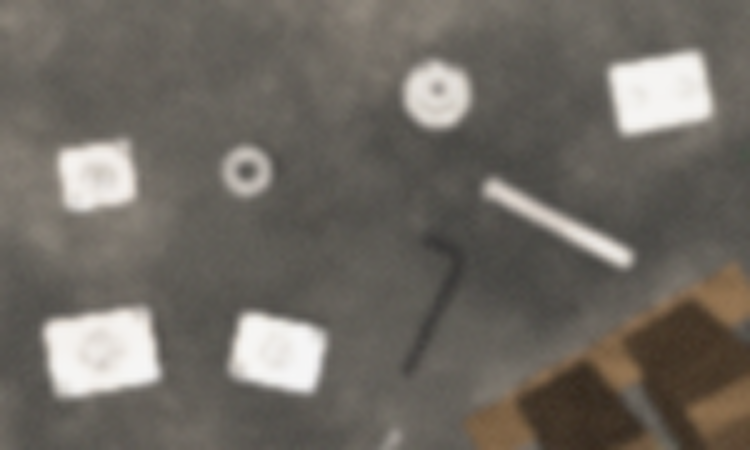

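View pics/c3.png

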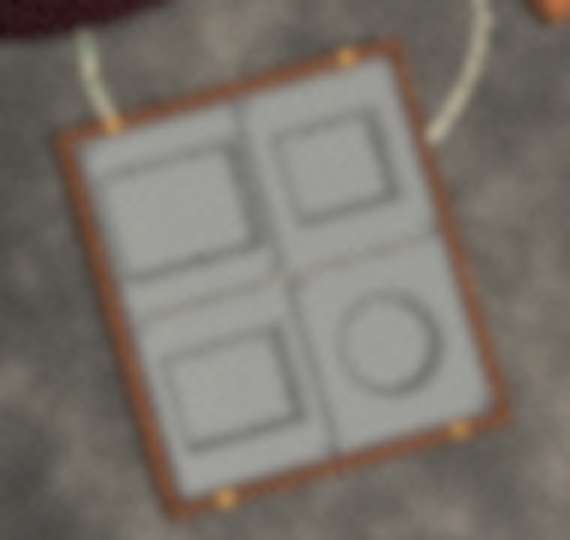

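View pics/c4.png

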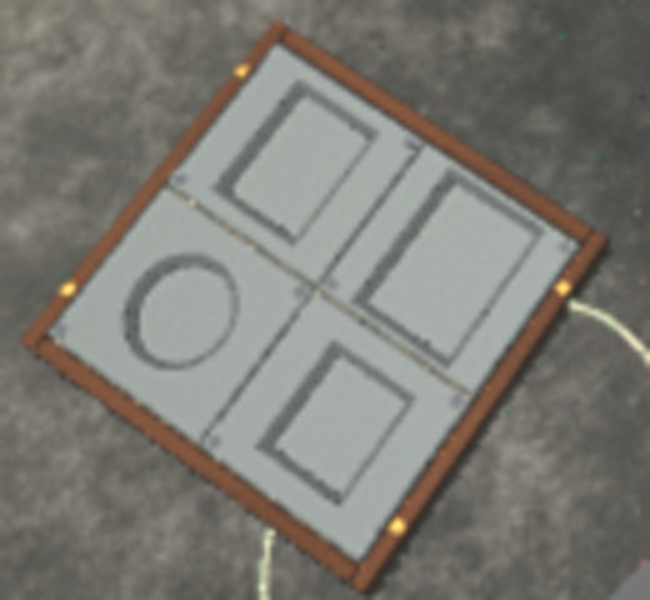

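```bash
cat > h.py <<'E'
import cv2,numpy as np,pickle
def cam(s): R=np.array(s["R"]);return -R.T@np.array(s["t"])
def ray(s,uv):
    d=np.array(s["R"]).T@np.linalg.inv(s["K"])@np.array([uv[0],uv[1],1.]); return cam(s),d/np.linalg.norm(d)
def onz(s,uv,z):
    c,d=ray(s,uv); return c+d*(z-c[2])/d[2]
def tri(s1,p1,s2,p2):
    c1,d1=ray(s1,p1);c2,d2=ray(s2,p2)
    a=np.linalg.lstsq(np.c_[d1,-d2],c2-c1,rcond=None)[0]
    q1=c1+a[0]*d1;q2=c2+a[1]*d2;return (q1+q2)/2,np.linalg.norm(q1-q2)
def proj(s,X):
    p=np.array(s["K"])@(np.array(s["R"])@np.array(X)+s["t"]);return p[:2]/p[2]
E
cat > m.py <<'E'
from h import *
T=pickle.load(open("top0.pkl","rb"));S=pickle.load(open("scene0.pkl","rb"))
print("cams",cam(T),cam(S))
print("lamp",tri(T,(430,113),S,(325,70)))
seeds=dict(large=((240,245),(371,195),26),medium=((275,245),(345,216),24),small=((239,210),(398,219),20),bush=((307,193),(360,275),8),sleeve=((269,209),(377,238),30),block=((351,193),(320,307),22))
for n,(pt,ps,h) in seeds.items():
    for nm,s,p in(("top",T,pt),("scene",S,ps)):
        g=s["pixels"].min(2); 
        m=(g>(140 if nm=="top" else 110)).astype(np.uint8)
        if n in("bush","sleeve"): m=(g>110).astype(np.uint8)
        nl,lab,st,ce=cv2.connectedComponentsWithStats(m)
        l=lab[p[1]-6:p[1]+7,p[0]-6:p[0]+7].ravel();l=np.bincount(l[l>0]).argmax()
        c=max(cv2.findContours((lab==l).astype(np.uint8),0,2)[0],key=cv2.contourArea)
        hull=cv2.convexHull(c)[:,0].astype(float)
        w=np.array([onz(s,q,h if n!="bush" else 8)[:2] for q in hull],np.float32)
        M=cv2.moments(cv2.convexHull(c));cc=(M["m10"]/M["m00"],M["m01"]/M["m00"])
        r=cv2.minAreaRect(w)
        print(n,nm,"px",np.round(cc,1),"mid",np.round(onz(s,cc,h/2)[:2],1),"rect",np.round(r[0],1),np.round(r[1],1),round(r[2],1))
E
python3 m.py
```

```text
cams [ 451.92127679  204.42834431 1481.53104715] [ 896.87112163 -196.28693231 1034.65879526]
lamp (array([660.82917589,  27.10824979, 753.06152626]), np.float64(11.312481408947727))
large top px [239.9 245. ] mid [496.5 383.8] rect [496.3 382.7] [45.7 60.7] 9.5
large scene px [370.2 195.1] mid [492.3 385. ] rect [498.1 375.9] [43.9 69.7] 8.8
medium top px [275.1 245.1] mid [494.9 285.1] rect [494.6 284.1] [51.5 39. ] 76.6
medium scene px [344.6 216.2] mid [492.7 286.9] rect [498.  281.8] [50.5 43. ] 77.4
small top px [238.9 209.8] mid [596.1 386.1] rect [595.2 384.4] [38.  43.8] 8.7
small scene px [403.7 213.4] mid [592.6 410.4] rect [594.2 409.5] [133.1  61.3] 77.0
bush top px [306.9 193.1] mid [641.6 193.2] rect [641.5 193. ] [39.7 39.9] 89.2
bush scene px [359.2 275.8] mid [637.9 195.6] rect [638.9 193.7] [37.9 37.3] 75.0
sleeve top px [268.8 208.9] mid [597.  301.3] rect [595.3 299.8] [27.9 28. ] 89.3
sleeve scene px [376.9 235.3] mid [591.8 306.5] rect [595.8 299.2] [26.  25.5] 8.8
block top px [351.8 193. ] mid [639.2  66. ] rect [637.8  67.1] [41.4 55.4] 9.5
block scene px [319.9 307.3] mid [633.4  65.8] rect [636.1  61.3] [46.1 65.4] 6.5
```

```bash
cat > tray.py <<'E'
from h import *
T=pickle.load(open("top0.pkl","rb"));S=pickle.load(open("scene0.pkl","rb"))
for nm,s,(x0,y0,x1,y1) in(("top",T,(425,178,510,262)),("scene",S,(125,320,250,440))):
    im=s["pixels"];hsv=cv2.cvtColor(im,cv2.COLOR_RGB2HSV);i=im.astype(int)
    # reddish wooden rim
    m=np.zeros(im.shape[:2],np.uint8)
    m[y0:y1,x0:x1]=((i[:,:,0]-i[:,:,2]>25)[y0:y1,x0:x1])
    n,lab,st,_=cv2.connectedComponentsWithStats(m);l=1+st[1:,4].argmax()
    rim=(lab==l).astype(np.uint8)
    cs,hi=cv2.findContours(rim,cv2.RETR_CCOMP,2)
    out=max(cs,key=cv2.contourArea)
    inn=max([c for c,hh in zip(cs,hi[0]) if hh[3]>=0],key=cv2.contourArea,default=None)
    for k,c in(("outer",out),("inner",inn)):
        if c is None: print(nm,k,None);continue
        w=np.array([onz(s,q,13 if k=='outer' else 15)[:2] for q in cv2.convexHull(c)[:,0].astype(float)],np.float32)
        print(nm,k,cv2.minAreaRect(w))
E
python3 tray.py
python3 - <<'E'
import sys;sys.path.insert(0,'.')
from h import *
T=pickle.load(open("top0.pkl","rb"));S=pickle.load(open("scene0.pkl","rb"))
# hand-read from crops: pocket mouth corners/centres, z=15
t=lambda p:(420+p[0]/6-.4,175+p[1]/6-.4)
c=lambda p:(125+p[0]/5-.4,320+p[1]/5-.4)
print("gray rect top",[onz(T,t(p),15)[:2].round() for p in((80,150),(390,55),(495,405),(180,497))])
print("gray rect scene",[onz(S,c(p),15)[:2].round() for p in((280,42),(578,245),(358,562),(50,335))])
for n,pt,ps in(("seam",(287,272),(318,288)),("round",(390,343),(182,312))):
    print(n,onz(T,t(pt),15)[:2],onz(S,c(ps),15)[:2],tri(T,t(pt),S,c(ps)))
E
```

```text
top outer ((557.5801391601562, -260.01080322265625), (200.04908752441406, 179.7310791015625), 14.954546928405762)
top inner ((555.2085571289062, -257.657470703125), (180.1073455810547, 160.54161071777344), 15.007784843444824)
scene outer ((555.440185546875, -258.37542724609375), (191.9718017578125, 171.6017608642578), 15.02857780456543)
scene inner ((555.4132690429688, -257.5106201171875), (179.1954803466797, 157.8521728515625), 15.241252899169922)
gray rect top [array([ 617., -163.]), array([ 660., -311.]), array([ 494., -355.]), array([ 453., -206.])]
gray rect scene [array([ 452., -206.]), array([ 619., -162.]), array([ 659., -309.]), array([ 493., -353.])]
seam [ 557.77133142 -258.91586008] [ 555.87438313 -256.93686176] (array([ 557.53426049, -256.87777063,   20.5369968 ]), np.float64(0.6451692879108046))
round [ 523.59097419 -306.55240302] [ 524.04969696 -306.11030782] (array([ 523.74747037, -306.40329963,   14.64298819]), np.float64(0.590476461385075))
```

```bash
cat > go.py <<'E'
import sys,numpy as np
from scipy.spatial.transform import Rotation as Ro
from bench import r
s=r.sense()
R=Ro.from_euler("xyz",s["tcp_rot"],degrees=True).as_matrix();p=np.array(s["tool_pos"])
print("t",round(s["time"],2),"tcp",p.round(1),"rot",np.round(s["tcp_rot"],1),"gap",round(s["finger_gap"],1),"F",np.round(s["ft_force"],1),"q",np.round(s["joint_pos"],0))
if len(sys.argv)>4:
    x,y,z,yaw=map(float,sys.argv[1:5])
    d=R.T@(np.array([x,y,z])-p)/1000
    a=(s["tcp_rot"][2]-yaw+180)%360-180
    print("shift",d.round(4),"turn",round(np.radians(a),4))
E
python3 go.py 495 384.3 150 99.5
```

```text
t 0.1 tcp [174.1 573.6 230.3] rot [-179.9   -0.   163.1] gap 85.2 F [0.3 0.6 0.6] q [68.  8. 85. -0. 87. -5.]
shift [-0.3621 -0.0878  0.0804] turn 1.1102
```

Candidates for insert_large in the scene view:
- White ringed blocks at (371,195), (345,216) and (398,219).
- Plain block with two holes at (320,307).
- Black look-alikes at (418,194) and (429,131).
- Purple look-alikes at (457,197) and (346,173).

From the c1 crop, large = (371,195), medium = (345,216), small = (398,219) and flanged bush = (360,275). The sleeve at (377,238) stays. The measured sizes agree with these choices.

```bash
python3 -m jog '[[-0.09,-0.022,0,0.15,0.8],[-0.18,-0.044,0,0.3,0.8],[-0.27,-0.066,0.02,0.45,0.8],[-0.362,-0.088,0.04,0.6,0.8],[-0.362,-0.088,0.06,0.75,0.8],[-0.362,-0.088,0.08,0.9,0.8],[-0.362,-0.088,0.08,1.05,0.8],[-0.362,-0.088,0.08,1.11,0.8],[-0.362,-0.088,0.08,1.11,0.8],[-0.362,-0.088,0.08,1.11,0.8],[-0.362,-0.088,0.08,1.11,0.8],[-0.362,-0.088,0.08,1.11,0.8],[-0.362,-0.088,0.08,1.11,0.8]]' 60
python3 go.py 495 384.3 150 99.5
python3 - <<'E'
from bench import r
import cv2
for n in("scene","top"):
    s=r.snapshot(n); cv2.imwrite(f"pics/{n}1.png",s["pixels"][:,:,::-1])
E
```

```text
time: 1.4
tool_pos: [494.3, 385.2, 151.3]
tcp_rot: [180.0, 0.0, 99.6]
ft_force: [-0.4, 0.4, 1.0]
finger_gap: 68.4
t 1.4 tcp [494.3 385.2 151.3] rot [180.    0.   99.6] gap 68.4 F [-0.4  0.4  1. ] q [33. 14. 86. -0. 80. 24.]
shift [-0.0011  0.0005  0.0013] turn 0.0022
```

View pics/scene1.png

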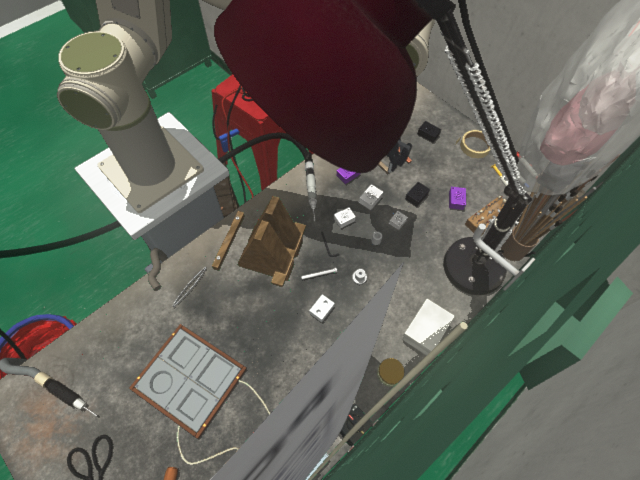

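View pics/top1.png

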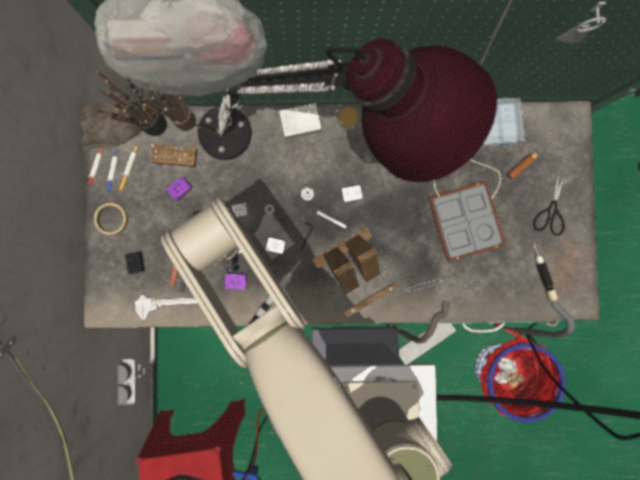

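```bash
python3 - <<'E'
from h import *
T=pickle.load(open("top0.pkl","rb"));S=pickle.load(open("scene0.pkl","rb"))
for X in((494.3,385.2,151.3),(494.3,385.2,160)): print(proj(S,X),proj(T,X))
a=cv2.imread("pics/scene1.png");cv2.imwrite("pics/c5.png",cv2.resize(a[120:230,320:450],None,fx=5,fy=5,interpolation=2))
E
```

```text
[376.93384542 163.868321  ] [232.72160118 244.37422657]
[377.36919786 161.64410255] [232.2525563  244.27170148]
```

View pics/c5.png

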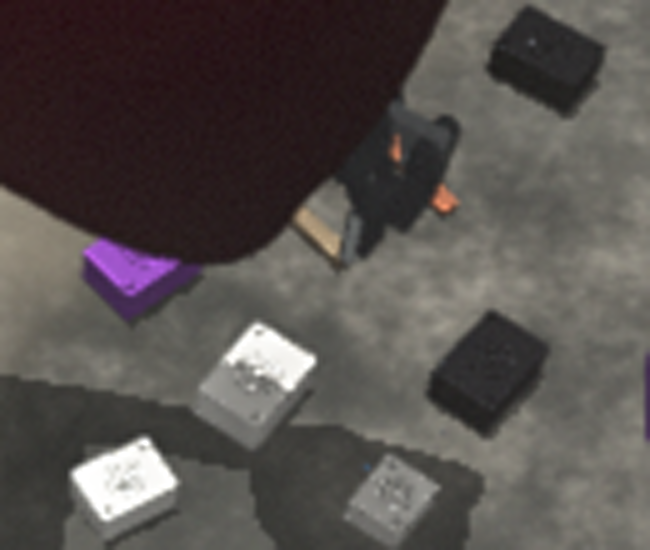

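```bash
python3 -m jog '[[-0.001,0,0.04,0,0.8],[-0.001,0,0.08,0,0.8],[-0.001,0,0.11,0,0.8],[-0.001,0,0.125,0,0.8],[-0.001,0,0.135,0,0.8],[-0.001,0,0.14,0,0.8],[-0.001,0,0.1415,0,0.8],[-0.001,0,0.1415,0,0.8],[-0.001,0,0.1415,0,0.8]]' 60
python3 go.py 495 384.3 9.5 99.5
```

```text
time: 2.4
tool_pos: [495.6, 384.4, 11.0]
tcp_rot: [179.9, 0.0, 99.6]
ft_force: [-0.1, 0.3, 0.6]
finger_gap: 68.2
t 2.4 tcp [495.6 384.4  11. ] rot [179.9   0.   99.6] gap 68.2 F [-0.1  0.3  0.6] q [33. 23. 91. -0. 66. 24.]
shift [ 0.     -0.0006  0.0015] turn 0.0016
```

```bash
python3 -m jog '[[0,0,0.001,0,0.3],[0,0,0.001,0,0.3],[0,0,0.001,0,0.3],[0,0,0.001,0,0.3],[0,0,0.001,0,0.3],[0,0,0.001,0,0.3]]' 60
python3 go.py
```

```text
time: 3.0
tool_pos: [496.4, 384.9, 11.1]
tcp_rot: [179.8, -0.0, 99.6]
ft_force: [0.1, -1.0, 5.5]
finger_gap: 38.4
t 3.0 tcp [496.4 384.9  11.1] rot [179.8  -0.   99.6] gap 38.4 F [ 0.1 -1.   5.5] q [33. 23. 91. -0. 66. 24.]
```

```bash
python3 -m jog '[[0,0,-0.02,0,0.3],[0,0,-0.06,0,0.3],[0,0,-0.1,0,0.3],[0,0,-0.14,0,0.3],[0,0,-0.18,0,0.3],[0,0,-0.22,0,0.3],[0,0,-0.25,0,0.3],[0,0,-0.25,0,0.3],[0,0,-0.25,0,0.3]]' 60
python3 go.py 440 120 265 105
python3 - <<'E'
from h import *
T=pickle.load(open("top0.pkl","rb"));S=pickle.load(open("scene0.pkl","rb"))
for z in(600,700,800):
    print(z,"top",[onz(T,p,z)[:2].round() for p in((430,180),(362,110),(497,110))],"scene",[onz(S,p,z)[:2].round() for p in((370,173),(215,40),(415,90),(260,110))])
from bench import r
s=r.snapshot("scene");a=s["pixels"][:,:,::-1];cv2.imwrite("pics/scene2.png",a)
E
```

```text
time: 3.9
tool_pos: [495.6, 384.7, 261.3]
tcp_rot: [179.7, -0.1, 99.6]
ft_force: [-0.1, -0.2, -2.7]
finger_gap: 38.1
t 3.9 tcp [495.6 384.7 261.3] rot [ 1.797e+02 -1.000e-01  9.960e+01] gap 38.1 F [-0.1 -0.2 -2.7] q [33. 11. 78. -0. 90. 24.]
shift [-0.2517 -0.0989 -0.0044] turn -0.0944
600 top [array([585., -12.]), array([707., 101.]), array([ 704., -130.])] scene [array([703.,  74.]), array([387.,  80.]), array([648., 218.]), array([536.,  42.])]
700 top [array([570.,  12.]), array([678., 113.]), array([675., -92.])] scene [array([747.,  12.]), array([504.,  17.]), array([705., 123.]), array([619., -13.])]
800 top [array([555.,  37.]), array([649., 125.]), array([647., -54.])] scene [array([792., -50.]), array([622., -47.]), array([762.,  27.]), array([702., -68.])]
```

View pics/scene2.png

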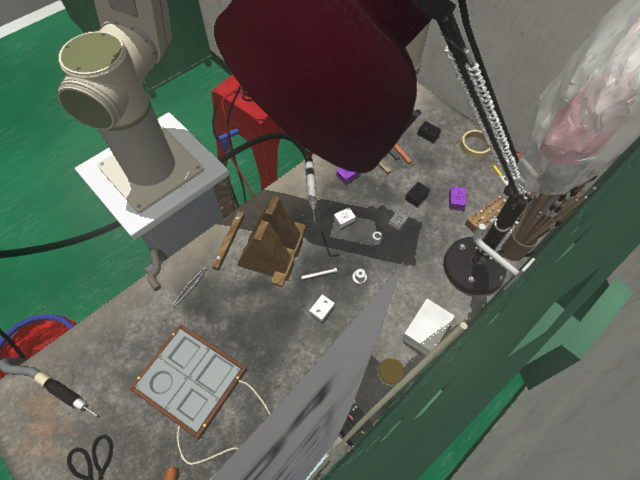

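```bash
for w in "420 100" "420 -100" "588 -209"; do python3 go.py $w 265 105|tail -1; done
```

```text
shift [-0.2678 -0.1212 -0.0056] turn -0.0944
shift [-0.465  -0.1545 -0.0056] turn -0.0944
shift [-0.6005 -0.0071 -0.0053] turn -0.0944
```

```bash
python3 -m jog '[[-0.03,-0.013,-0.004,-0.03,0.3],[-0.07,-0.03,-0.004,-0.06,0.3],[-0.11,-0.05,-0.004,-0.09,0.3],[-0.15,-0.068,-0.004,-0.09,0.3],[-0.19,-0.086,-0.004,-0.09,0.3],[-0.23,-0.104,-0.004,-0.09,0.3],[-0.268,-0.121,-0.004,-0.09,0.3],[-0.308,-0.128,-0.004,-0.09,0.3],[-0.348,-0.135,-0.004,-0.09,0.3],[-0.388,-0.141,-0.004,-0.09,0.3],[-0.428,-0.148,-0.004,-0.09,0.3],[-0.465,-0.154,-0.004,-0.09,0.3],[-0.49,-0.125,-0.004,-0.09,0.3],[-0.515,-0.097,-0.004,-0.09,0.3],[-0.54,-0.07,-0.004,-0.09,0.3],[-0.565,-0.045,-0.004,-0.09,0.3],[-0.585,-0.02,-0.004,-0.09,0.3],[-0.6,-0.007,-0.004,-0.09,0.3],[-0.6,-0.007,-0.004,-0.09,0.3],[-0.6,-0.007,-0.004,-0.09,0.3]]' 60
python3 go.py 588.4 -209 35 105
```

```text
time: 5.95
tool_pos: [586.9, -208.1, 260.8]
tcp_rot: [-179.9, -0.2, 104.7]
ft_force: [-0.5, 0.3, -1.6]
finger_gap: 38.5
t 5.95 tcp [ 586.9 -208.1  260.8] rot [-179.9   -0.2  104.7] gap 38.5 F [-0.5  0.3 -1.6] q [-24.  11.  79.   0.  91. -39.]
shift [-0.0018  0.0016  0.2258] turn -0.0047
```

```bash
python3 -m jog '[[-0.002,0.002,0.04,0,0.3],[-0.002,0.002,0.08,0,0.3],[-0.002,0.002,0.12,0,0.3],[-0.002,0.002,0.15,0,0.3],[-0.002,0.002,0.18,0,0.3],[-0.002,0.002,0.2,0,0.3],[-0.002,0.002,0.215,0,0.3],[-0.002,0.002,0.215,0,0.3],[-0.002,0.002,0.215,0,0.3]]' 60
python3 go.py 588.4 -209 18 105
python3 - <<'E'
from h import *
from bench import r
s=r.snapshot("scene");a=s["pixels"][:,:,::-1];cv2.imwrite("pics/c6.png",cv2.resize(a[310:440,115:265],None,fx=4,fy=4,interpolation=2))
E
```

```text
time: 6.85
tool_pos: [588.8, -208.9, 46.4]
tcp_rot: [-179.9, -0.1, 104.7]
ft_force: [0.2, -0.5, -0.9]
finger_gap: 38.6
t 6.85 tcp [ 588.8 -208.9   46.4] rot [-1.799e+02 -1.000e-01  1.047e+02] gap 38.6 F [ 0.2 -0.5 -0.9] q [-24.  20.  90.   0.  69. -39.]
shift [-0.     -0.0004  0.0284] turn -0.0045
```

View pics/c6.png

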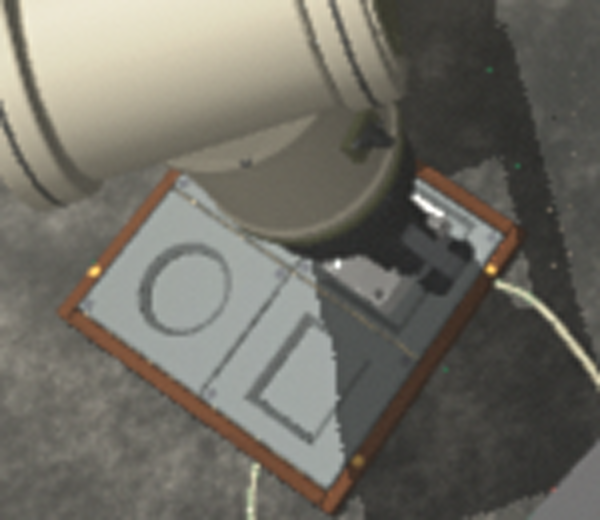

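The insert hangs over the large pocket (crop ~(400,260)) and looks aligned with it. I'll lower it slowly now.

```bash
python3 -m jog '[[0,0,0.008,0,0.3],[0,0,0.014,0,0.3],[0,0,0.019,0,0.3],[0,0,0.023,0,0.3],[0,0,0.026,0,0.3],[0,0,0.028,0,0.3],[0,0,0.028,0,0.3],[0,0,0.028,0,0.3]]' 60
python3 go.py 588.4 -209 18 105
```

```text
time: 7.7
tool_pos: [589.4, -209.3, 19.3]
tcp_rot: [-180.0, -0.1, 104.7]
ft_force: [-0.6, -0.3, -1.8]
finger_gap: 38.5
t 7.7 tcp [ 589.4 -209.3   19.3] rot [-1.800e+02 -1.000e-01  1.047e+02] gap 38.5 F [-0.6 -0.3 -1.8] q [-24.  22.  91.   0.  67. -39.]
shift [ 0.0005 -0.0009  0.0013] turn -0.0045
```

```bash
python3 -m jog '[[0,0,0.001,0,0.3],[0,0,0.002,0,0.3],[0,0,0.002,0,0.3],[0,0,0.002,0,0.3]]' 60
python3 go.py
```

```text
time: 8.1
tool_pos: [589.5, -209.4, 18.1]
tcp_rot: [-180.0, -0.1, 104.7]
ft_force: [-5.0, 2.2, 5.2]
finger_gap: 38.3
t 8.1 tcp [ 589.5 -209.4   18.1] rot [-1.800e+02 -1.000e-01  1.047e+02] gap 38.3 F [-5.   2.2  5.2] q [-24.  22.  91.   0.  67. -39.]
```

```bash
python3 -m jog '[[0,0,0,0,0.65],[0,0,0,0,0.65],[0,0,0,0,0.65],[0,0,0,0,0.65],[0,0,-0.02,0,0.65],[0,0,-0.05,0,0.65],[0,0,-0.09,0,0.65],[0,0,-0.13,0,0.65],[0,0,-0.17,0,0.65],[0,0,-0.2,0,0.65],[0,0,-0.22,0,0.65],[0,0,-0.24,0,0.65],[0,0,-0.245,0,0.65],[0,0,-0.245,0,0.65]]' 60
for w in "420 -100" "420 100" "494 285"; do python3 go.py $w 262 76.6; done
```

```text
time: 9.5
tool_pos: [590.2, -209.9, 263.9]
tcp_rot: [180.0, -0.0, 104.7]
ft_force: [-0.3, 0.7, -1.2]
finger_gap: 55.4
t 9.5 tcp [ 590.2 -209.9  263.9] rot [180.   -0.  104.7] gap 55.4 F [-0.3  0.7 -1.2] q [-24.  11.  78.   0.  91. -39.]
shift [ 0.1496 -0.1366  0.0018] turn 0.4912
t 9.5 tcp [ 590.2 -209.9  263.9] rot [180.   -0.  104.7] gap 55.4 F [-0.3  0.7 -1.2] q [-24.  11.  78.   0.  91. -39.]
shift [ 0.343  -0.0857  0.0019] turn 0.4912
t 9.5 tcp [ 590.2 -209.9  263.9] rot [180.   -0.  104.7] gap 55.4 F [-0.3  0.7 -1.2] q [-24.  11.  78.   0.  91. -39.]
shift [0.5031 0.0329 0.0021] turn 0.4912
```

```bash
python3 -m jog '[[0.03,-0.03,0,0.05,0.65],[0.06,-0.06,0,0.1,0.65],[0.09,-0.09,0,0.15,0.65],[0.12,-0.115,0,0.2,0.65],[0.15,-0.136,0,0.25,0.65],[0.19,-0.126,0,0.3,0.65],[0.23,-0.115,0,0.35,0.65],[0.27,-0.105,0,0.4,0.65],[0.31,-0.095,0,0.45,0.65],[0.343,-0.086,0,0.49,0.65],[0.383,-0.056,0,0.49,0.65],[0.423,-0.026,0,0.49,0.65],[0.463,0.004,0,0.49,0.65],[0.49,0.024,0,0.49,0.65],[0.503,0.033,0,0.49,0.7],[0.503,0.033,0,0.49,0.7],[0.503,0.033,0,0.49,0.7],[0.503,0.033,0,0.49,0.7]]' 60
python3 go.py 494.9 285.3 10 76.6
python3 - <<'E'
from h import *
from bench import r
s=r.snapshot("scene");a=s["pixels"][:,:,::-1];cv2.imwrite("pics/c7.png",cv2.resize(a[310:440,115:265],None,fx=4,fy=4,interpolation=2))
s=r.snapshot("top");a=s["pixels"][:,:,::-1];cv2.imwrite("pics/c8.png",cv2.resize(a[175:265,420:515],None,fx=6,fy=6,interpolation=2))
E
```

```text
time: 11.3
tool_pos: [493.7, 283.8, 263.3]
tcp_rot: [-180.0, 0.0, 76.6]
ft_force: [0.5, -0.6, 0.3]
finger_gap: 59.6
t 11.3 tcp [493.7 283.8 263.3] rot [-180.     0.    76.6] gap 59.6 F [ 0.5 -0.6  0.3] q [25.  2. 88. -0. 90. 38.]
shift [0.0018 0.0009 0.2533] turn 0.0005
```

View pics/c7.png

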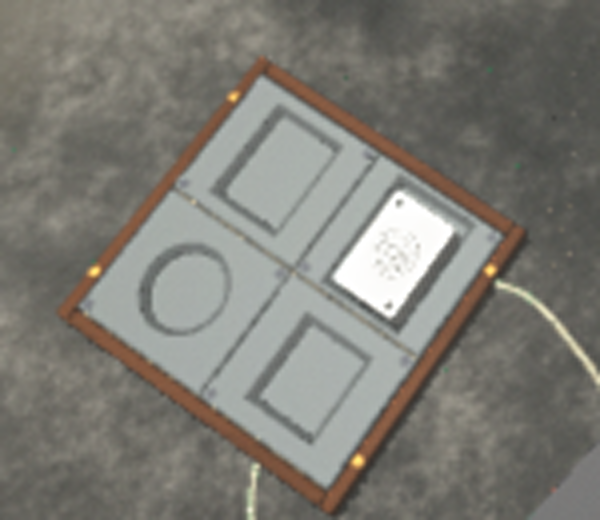

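View pics/c8.png

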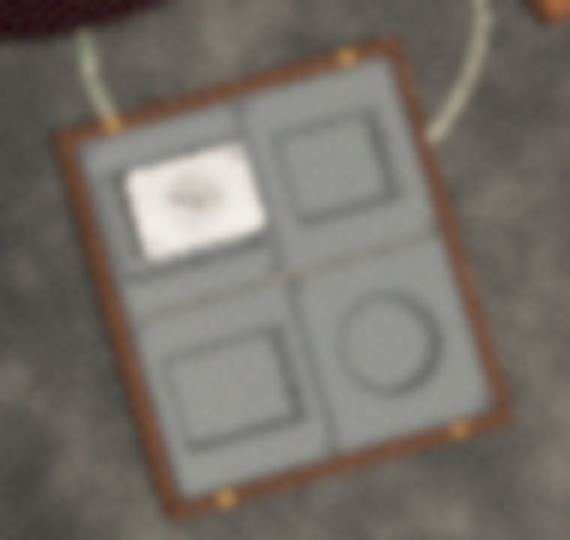

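The large insert sits flat in its pocket, at scene crop ~(397,255) and top crop ~(195,203). Next is the medium insert.

```bash
python3 -m jog '[[0.002,0.001,0.04,0,0.7],[0.002,0.001,0.08,0,0.7],[0.002,0.001,0.12,0,0.7],[0.002,0.001,0.16,0,0.7],[0.002,0.001,0.2,0,0.7],[0.002,0.001,0.225,0,0.7],[0.002,0.001,0.24,0,0.7],[0.002,0.001,0.25,0,0.7],[0.002,0.001,0.253,0,0.7],[0.002,0.001,0.253,0,0.7],[0.002,0.001,0.253,0,0.7]]' 60
python3 go.py 494.9 285.3 10 76.6
```

```text
time: 12.5
tool_pos: [496.8, 286.2, 12.7]
tcp_rot: [179.8, -0.1, 76.6]
ft_force: [-0.3, 0.1, 0.4]
finger_gap: 59.9
t 12.5 tcp [496.8 286.2  12.7] rot [ 1.798e+02 -1.000e-01  7.660e+01] gap 59.9 F [-0.3  0.1  0.4] q [ 25.  15. 100.  -0.  64.  38.]
shift [-0.0013 -0.0017  0.0027] turn -0.0
```

```bash
python3 -m jog '[[-0.001,-0.001,0.0015,0,0.7],[-0.001,-0.001,0.0015,0,0.2],[-0.001,-0.001,0.0015,0,0.2],[-0.001,-0.001,0.0015,0,0.2],[-0.001,-0.001,0.0015,0,0.2],[-0.001,-0.001,0.0015,0,0.2],[-0.001,-0.001,0.0015,0,0.2]]' 60
python3 go.py
```

```text
time: 13.2
tool_pos: [496.3, 285.8, 12.1]
tcp_rot: [179.8, -0.2, 76.6]
ft_force: [-0.9, -0.7, 5.8]
finger_gap: 31.9
t 13.2 tcp [496.3 285.8  12.1] rot [179.8  -0.2  76.6] gap 31.9 F [-0.9 -0.7  5.8] q [ 25.  15. 101.   0.  64.  38.]
```

```bash
python3 -m jog '[[0,0,-0.02,0,0.2],[0,0,-0.06,0,0.2],[0,0,-0.1,0,0.2],[0,0,-0.14,0,0.2],[0,0,-0.18,0,0.2],[0,0,-0.22,0,0.2],[0,0,-0.25,0,0.2],[0,0,-0.25,0,0.2]]' 60
for w in "420 100" "420 -100" "503.4 -231.7"; do python3 go.py $w 265 105; done
```

```text
time: 14.0
tool_pos: [497.3, 286.3, 268.0]
tcp_rot: [179.4, -0.5, 76.6]
ft_force: [1.0, -0.1, -0.8]
finger_gap: 31.8
t 14.0 tcp [497.3 286.3 268. ] rot [179.4  -0.5  76.6] gap 31.8 F [ 1.  -0.1 -0.8] q [25.  2. 87. -0. 90. 38.]
shift [-0.1992 -0.0321  0.001 ] turn -0.4955
t 14.0 tcp [497.3 286.3 268. ] rot [179.4  -0.5  76.6] gap 31.8 F [ 1.  -0.1 -0.8] q [25.  2. 87. -0. 90. 38.]
shift [-3.938e-01  1.420e-02 -1.000e-04] turn -0.4955
t 14.0 tcp [497.3 286.3 268. ] rot [179.4  -0.5  76.6] gap 31.8 F [ 1.  -0.1 -0.8] q [25.  2. 87. -0. 90. 38.]
shift [-5.026e-01  1.259e-01  2.000e-04] turn -0.4955
```

```bash
python3 -m jog '[[-0.03,-0.005,0,-0.05,0.2],[-0.07,-0.011,0,-0.1,0.2],[-0.11,-0.018,0,-0.15,0.2],[-0.15,-0.024,0,-0.2,0.2],[-0.2,-0.032,0,-0.25,0.2],[-0.24,-0.023,0,-0.3,0.2],[-0.28,-0.013,0,-0.35,0.2],[-0.32,-0.003,0,-0.4,0.2],[-0.36,0.006,0,-0.45,0.2],[-0.394,0.014,0,-0.495,0.2],[-0.42,0.042,0,-0.495,0.2],[-0.45,0.072,0,-0.495,0.2],[-0.48,0.102,0,-0.495,0.2],[-0.495,0.118,0,-0.495,0.2],[-0.503,0.126,0,-0.495,0.2],[-0.503,0.126,0,-0.495,0.2],[-0.503,0.126,0,-0.495,0.2],[-0.503,0.126,0,-0.495,0.2]]' 60
python3 go.py 503.4 -231.7 46 105
```

```text
time: 15.8
tool_pos: [503.1, -231.0, 265.2]
tcp_rot: [179.2, -0.2, 105.0]
ft_force: [-0.0, 0.2, -0.3]
finger_gap: 32.2
t 15.8 tcp [ 503.1 -231.   265.2] rot [179.2  -0.2 105. ] gap 32.2 F [-0.   0.2 -0.3] q [-30.  -1.  90.   1.  90. -45.]
shift [-0.0014 -0.0028  0.2191] turn 0.0005
```

```bash
python3 -m jog '[[-0.001,-0.001,0.04,0,0.2],[-0.001,-0.001,0.08,0,0.2],[-0.001,-0.002,0.12,0,0.2],[-0.001,-0.002,0.16,0,0.2],[-0.001,-0.003,0.19,0,0.2],[-0.001,-0.003,0.21,0,0.2],[-0.001,-0.003,0.219,0,0.2],[-0.001,-0.003,0.219,0,0.2],[-0.001,-0.003,0.219,0,0.2]]' 60
python3 go.py 503.4 -231.7 19.5 105
python3 - <<'E'
from h import *
from bench import r
s=r.snapshot("scene");a=s["pixels"][:,:,::-1];cv2.imwrite("pics/c9.png",cv2.resize(a[310:440,115:265],None,fx=4,fy=4,interpolation=2))
E
```

```text
time: 16.7
tool_pos: [504.0, -231.5, 47.6]
tcp_rot: [179.1, -0.1, 105.1]
ft_force: [0.3, -1.8, -0.9]
finger_gap: 32.1
t 16.7 tcp [ 504.  -231.5   47.6] rot [ 1.791e+02 -1.000e-01  1.051e+02] gap 32.1 F [ 0.3 -1.8 -0.9] q [-30.  10. 103.   1.  67. -46.]
shift [-0.     -0.001   0.0281] turn 0.0009
```

View pics/c9.png

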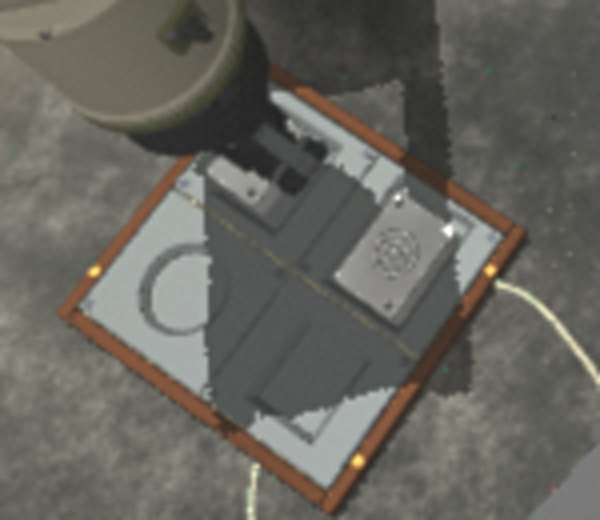

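The medium insert hangs over its pocket at crop ~(265,175). Lowering it.

```bash
python3 -m jog '[[0,-0.001,0.008,0,0.2],[0,-0.001,0.014,0,0.2],[0,-0.001,0.02,0,0.2],[0,-0.001,0.024,0,0.2],[0,-0.001,0.027,0,0.2],[0,-0.001,0.029,0,0.2],[0,-0.001,0.03,0,0.2],[0,-0.001,0.03,0,0.2]]' 60
python3 go.py
```

```text
time: 17.55
tool_pos: [504.1, -232.2, 19.2]
tcp_rot: [179.1, -0.0, 105.1]
ft_force: [-4.0, 3.2, 9.0]
finger_gap: 32.3
t 17.55 tcp [ 504.1 -232.2   19.2] rot [179.1  -0.  105.1] gap 32.3 F [-4.   3.2  9. ] q [-30.  12. 104.   1.  64. -46.]
```

```bash
python3 -m jog '[[0,0,0,0,0.6],[0,0,0,0,0.6],[0,0,0,0,0.6],[0,0,0,0,0.6],[0,0,-0.02,0,0.6],[0,0,-0.05,0,0.6],[0,0,-0.09,0,0.6],[0,0,-0.13,0,0.6],[0,0,-0.17,0,0.6],[0,0,-0.2,0,0.6],[0,0,-0.22,0,0.6],[0,0,-0.24,0,0.6],[0,0,-0.245,0,0.6],[0,0,-0.245,0,0.6]]' 60
for w in "420 -100" "420 120" "596 386"; do python3 go.py $w 262 98.7; done
```

```text
time: 18.95
tool_pos: [500.8, -233.5, 264.7]
tcp_rot: [179.0, 0.0, 105.0]
ft_force: [1.0, -0.2, -0.3]
finger_gap: 51.3
t 18.95 tcp [ 500.8 -233.5  264.7] rot [179.   0. 105.] gap 51.3 F [ 1.  -0.2 -0.3] q [-31.  -1.  91.   1.  90. -46.]
shift [ 0.1499 -0.0435  0.0018] turn 0.1108
t 18.95 tcp [ 500.8 -233.5  264.7] rot [179.   0. 105.] gap 51.3 F [ 1.  -0.2 -0.3] q [-31.  -1.  91.   1.  90. -46.]
shift [0.3624 0.0137 0.0026] turn 0.1108
t 18.95 tcp [ 500.8 -233.5  264.7] rot [179.   0. 105.] gap 51.3 F [ 1.  -0.2 -0.3] q [-31.  -1.  91.   1.  90. -46.]
shift [0.5735 0.2527 0.0065] turn 0.1108
```

```bash
python3 -m jog '[[0.04,-0.012,0,0.02,0.6],[0.08,-0.024,0,0.05,0.6],[0.12,-0.035,0,0.08,0.6],[0.15,-0.043,0,0.11,0.6],[0.19,-0.033,0,0.11,0.6],[0.23,-0.022,0,0.11,0.6],[0.27,-0.011,0,0.11,0.6],[0.31,0,0,0.11,0.6],[0.36,0.014,0.002,0.11,0.65],[0.39,0.047,0.003,0.11,0.65],[0.42,0.08,0.004,0.11,0.65],[0.45,0.114,0.005,0.11,0.65],[0.48,0.148,0.006,0.11,0.65],[0.51,0.182,0.006,0.11,0.65],[0.54,0.216,0.006,0.11,0.65],[0.56,0.238,0.006,0.11,0.65],[0.573,0.253,0.006,0.11,0.65],[0.573,0.253,0.006,0.11,0.65],[0.573,0.253,0.006,0.11,0.65]]' 60
python3 go.py 596.3 385.8 10 98.7
python3 - <<'E'
from h import *
from bench import r
s=r.snapshot("scene");a=s["pixels"][:,:,::-1];cv2.imwrite("pics/c10.png",cv2.resize(a[310:440,115:265],None,fx=4,fy=4,interpolation=2))
E
```

```text
time: 20.85
tool_pos: [595.7, 385.2, 259.9]
tcp_rot: [179.2, 0.0, 98.8]
ft_force: [-0.4, 0.4, 1.0]
finger_gap: 55.4
t 20.85 tcp [595.7 385.2 259.9] rot [179.2   0.   98.8] gap 55.4 F [-0.4  0.4  1. ] q [29. 24. 63. -0. 92. 20.]
shift [ 0.0006 -0.0027  0.2499] turn 0.0013
```

View pics/c10.png

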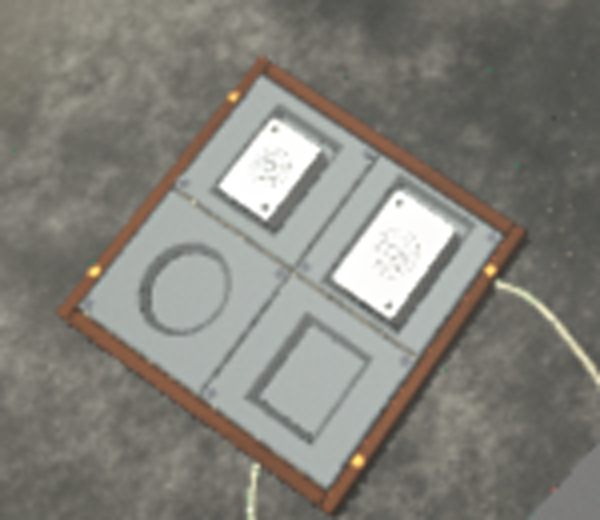

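The large insert (397,255) and the medium insert (270,170) both sit in their pockets. Now the small one.

```bash
python3 -m jog '[[0,0,0.04,0,0.65],[0,-0.001,0.08,0,0.65],[0,-0.001,0.12,0,0.65],[0,-0.002,0.16,0,0.65],[0,-0.002,0.2,0,0.65],[0,-0.0025,0.225,0,0.65],[0,-0.0025,0.24,0,0.65],[0,-0.0025,0.248,0,0.65],[0,-0.0025,0.25,0,0.65],[0,-0.0025,0.25,0,0.65],[0,-0.0025,0.25,0,0.65]]' 60
python3 go.py 596.3 385.8 10 98.7
```

```text
time: 22.0
tool_pos: [598.2, 385.6, 13.0]
tcp_rot: [179.0, -0.1, 98.7]
ft_force: [0.0, 0.1, -0.0]
finger_gap: 55.7
t 22.0 tcp [598.2 385.6  13. ] rot [ 1.79e+02 -1.00e-01  9.87e+01] gap 55.7 F [ 0.   0.1 -0. ] q [29. 34. 76. -0. 69. 20.]
shift [ 0.0005 -0.0019  0.0029] turn 0.0007
```

```bash
python3 -m jog '[[0,-0.001,0.0015,0,0.65],[0,-0.001,0.002,0,0.2],[0,-0.001,0.002,0,0.2],[0,-0.001,0.002,0,0.2],[0,-0.001,0.002,0,0.2],[0,-0.001,0.002,0,0.2],[0,-0.001,0.002,0,0.2]]' 60
python3 go.py
```

```text
time: 22.7
tool_pos: [597.8, 385.9, 12.0]
tcp_rot: [178.9, -0.1, 98.7]
ft_force: [-0.8, 0.7, 5.9]
finger_gap: 29.8
t 22.7 tcp [597.8 385.9  12. ] rot [ 1.789e+02 -1.000e-01  9.870e+01] gap 29.8 F [-0.8  0.7  5.9] q [29. 34. 76. -0. 69. 20.]
```

```bash
python3 -m jog '[[0,0,-0.02,0,0.2],[0,0,-0.06,0,0.2],[0,0,-0.1,0,0.2],[0,0,-0.14,0,0.2],[0,0,-0.18,0,0.2],[0,0,-0.22,0,0.2],[0,0,-0.25,0,0.2],[0,0,-0.25,0,0.2]]' 60
for w in "420 100" "420 -110" "608.6 -284.3"; do python3 go.py $w 265 105; done
```

```text
time: 23.5
tool_pos: [595.3, 386.0, 268.9]
tcp_rot: [178.4, -0.3, 98.7]
ft_force: [0.6, 0.0, 0.2]
finger_gap: 30.0
t 23.5 tcp [595.3 386.  268.9] rot [178.4  -0.3  98.7] gap 30.0 F [0.6 0.  0.2] q [29. 23. 64. -0. 92. 20.]
shift [-0.256  -0.2167 -0.0034] turn -0.1091
t 23.5 tcp [595.3 386.  268.9] rot [178.4  -0.3  98.7] gap 30.0 F [0.6 0.  0.2] q [29. 23. 64. -0. 92. 20.]
shift [-0.4636 -0.2486 -0.0053] turn -0.1091
t 23.5 tcp [595.3 386.  268.9] rot [178.4  -0.3  98.7] gap 30.0 F [0.6 0.  0.2] q [29. 23. 64. -0. 92. 20.]
shift [-0.6645 -0.0887 -0.0018] turn -0.1091
```

```bash
python3 -m jog '[[-0.025,-0.022,-0.001,-0.03,0.2],[-0.06,-0.05,-0.001,-0.06,0.2],[-0.095,-0.08,-0.001,-0.09,0.2],[-0.13,-0.11,-0.001,-0.109,0.2],[-0.165,-0.14,-0.002,-0.109,0.2],[-0.2,-0.17,-0.002,-0.109,0.2],[-0.23,-0.195,-0.003,-0.109,0.2],[-0.256,-0.217,-0.003,-0.109,0.2],[-0.3,-0.224,-0.004,-0.109,0.2],[-0.34,-0.23,-0.004,-0.109,0.2],[-0.38,-0.236,-0.005,-0.109,0.2],[-0.42,-0.242,-0.005,-0.109,0.2],[-0.464,-0.248,-0.005,-0.109,0.2],[-0.5,-0.22,-0.005,-0.109,0.2],[-0.54,-0.188,-0.004,-0.109,0.2],[-0.58,-0.156,-0.003,-0.109,0.2],[-0.62,-0.124,-0.002,-0.109,0.2],[-0.65,-0.1,-0.002,-0.109,0.2],[-0.664,-0.089,-0.002,-0.109,0.2],[-0.664,-0.089,-0.002,-0.109,0.2]]' 60
python3 go.py 608.6 -284.3 46 105
```

```text
time: 25.5
tool_pos: [608.5, -285.2, 262.1]
tcp_rot: [178.5, -0.2, 104.9]
ft_force: [-0.2, 1.3, -2.7]
finger_gap: 29.5
t 25.5 tcp [ 608.5 -285.2  262.1] rot [178.5  -0.2 104.9] gap 29.5 F [-0.2  1.3 -2.7] q [-30.  17.  71.   1.  91. -45.]
shift [-0.     -0.0052  0.216 ] turn -0.0015
```

```bash
python3 -m jog '[[0,-0.001,0.04,0,0.2],[0,-0.002,0.08,0,0.2],[0,-0.003,0.12,0,0.2],[0,-0.004,0.16,0,0.2],[0,-0.005,0.19,0,0.2],[0,-0.005,0.208,0,0.2],[0,-0.005,0.216,0,0.2],[0,-0.005,0.216,0,0.2],[0,-0.005,0.216,0,0.2],[0,-0.005,0.216,0,0.2]]' 60
python3 go.py 608.6 -284.3 18.5 105
python3 - <<'E'
from h import *
from bench import r
s=r.snapshot("scene");a=s["pixels"][:,:,::-1];cv2.imwrite("pics/c11.png",cv2.resize(a[310:440,115:265],None,fx=4,fy=4,interpolation=2))
E
```

```text
time: 26.5
tool_pos: [610.3, -285.0, 48.5]
tcp_rot: [178.4, -0.1, 104.9]
ft_force: [0.2, -1.0, -0.3]
finger_gap: 29.5
t 26.5 tcp [ 610.3 -285.    48.5] rot [ 1.784e+02 -1.000e-01  1.049e+02] gap 29.5 F [ 0.2 -1.  -0.3] q [-30.  26.  83.   1.  70. -45.]
shift [ 0.001  -0.0023  0.0299] turn -0.0015
```

View pics/c11.png

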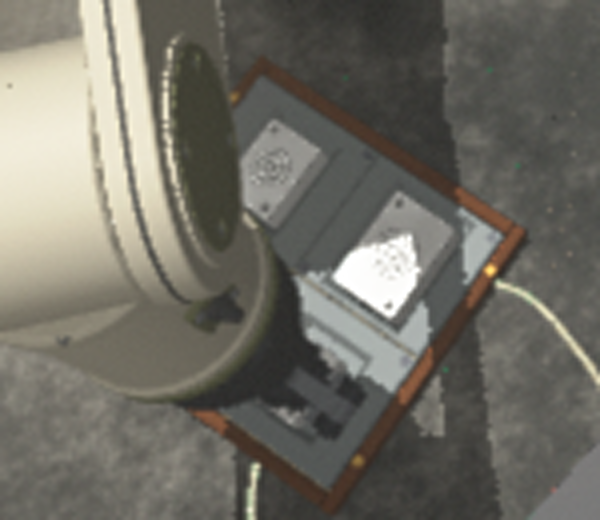

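The view is partly hidden, but the gripper is over the small pocket near crop (320,390). Lowering it.

```bash
python3 -m jog '[[0.001,-0.001,0.008,0,0.2],[0.001,-0.002,0.014,0,0.2],[0.001,-0.002,0.02,0,0.2],[0.001,-0.002,0.024,0,0.2],[0.001,-0.002,0.027,0,0.2],[0.001,-0.002,0.029,0,0.2],[0.001,-0.002,0.031,0,0.2],[0.001,-0.002,0.031,0,0.2]]' 60
python3 go.py
```

```text
time: 27.35
tool_pos: [609.4, -284.6, 19.0]
tcp_rot: [178.3, -0.0, 104.9]
ft_force: [-3.3, 2.4, 10.3]
finger_gap: 29.7
t 27.35 tcp [ 609.4 -284.6   19. ] rot [178.3  -0.  104.9] gap 29.7 F [-3.3  2.4 10.3] q [-30.  28.  84.   1.  67. -45.]
```

```bash
python3 -m jog '[[0,0,0,0,0.6],[0,0,0,0,0.6],[0,0,0,0,0.6],[0,0,0,0,0.6],[0,0,-0.02,0,0.6],[0,0,-0.05,0,0.6],[0,0,-0.09,0,0.6],[0,0,-0.13,0,0.6],[0,0,-0.17,0,0.6],[0,0,-0.2,0,0.6],[0,0,-0.22,0,0.6],[0,0,-0.24,0,0.6],[0,0,-0.245,0,0.6],[0,0,-0.245,0,0.6],[0,0,-0.245,0,0.6]]' 60
python3 go.py
python3 - <<'E'
from h import *
T=pickle.load(open("top0.pkl","rb"));S=pickle.load(open("scene0.pkl","rb"))
# bottom rim seen from above: circle centre (430,113) r 67 px
th=np.linspace(0,2*np.pi,16,endpoint=False)
pts=np.c_[430+67*np.cos(th),113+67*np.sin(th)]
for z in(550,600,650,700,750,800):
    q=np.array([proj(S,onz(T,p,z)) for p in pts]);print(z,q.min(0).round(),q.max(0).round(),q.mean(0).round(), "pt maxrow",q[q[:,1].argmax()].round())
E
```

```text
time: 28.85
tool_pos: [602.2, -286.4, 262.2]
tcp_rot: [178.4, -0.1, 104.9]
ft_force: [-0.1, -0.1, 0.5]
finger_gap: 51.2
t 28.85 tcp [ 602.2 -286.4  262.2] rot [ 1.784e+02 -1.000e-01  1.049e+02] gap 51.2 F [-0.1 -0.1  0.5] q [-30.  16.  72.   1.  91. -45.]
550 [214. 168.] [415. 352.] [314. 255.] pt maxrow [308. 352.]
600 [213. 136.] [416. 314.] [314. 220.] pt maxrow [307. 314.]
650 [211.  99.] [417. 270.] [313. 179.] pt maxrow [307. 270.]
700 [209.  56.] [418. 219.] [313. 133.] pt maxrow [306. 219.]
750 [207.   6.] [419. 159.] [312.  78.] pt maxrow [305. 159.]
800 [205. -53.] [420.  87.] [312.  13.] pt maxrow [305.  87.]
```

```bash
for w in "420 -110" "420 100" "500 210"; do python3 go.py $w 262 105|tail -1; done
python3 - <<'E'
from h import *
from bench import r
s=r.snapshot("scene");a=s["pixels"][:,:,::-1];cv2.imwrite("pics/c12.png",cv2.resize(a[310:440,115:265],None,fx=4,fy=4,interpolation=2))
E
python3 -m jog '[[-0.001,0,0,0,0.6]]' 60
```

```text
shift [ 0.2173 -0.1306 -0.0029] turn -0.0014
shift [ 0.4202 -0.0766 -0.001 ] turn -0.0014
shift [0.5059 0.029  0.0021] turn -0.0014
time: 29.0
tool_pos: [601.9, -286.9, 260.3]
tcp_rot: [178.5, -0.2, 104.9]
ft_force: [0.0, 0.8, -0.6]
finger_gap: 51.5
```

View pics/c12.png

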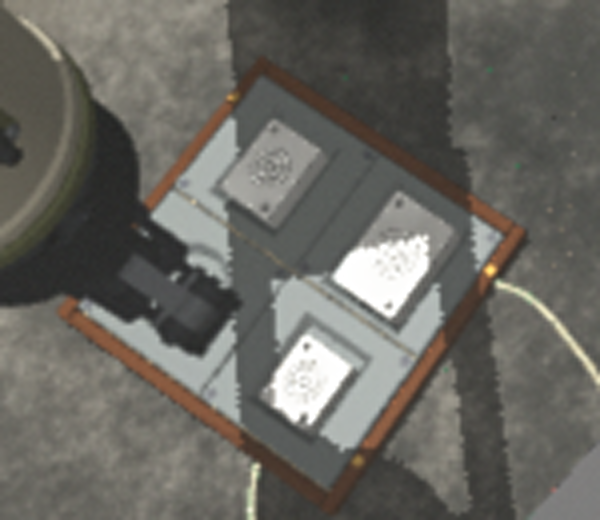

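All three inserts are in their pockets: small (310,380), medium (270,170), large (397,255). Next is the bush, approached low so the arm stays under the lamp.

```bash
python3 -m jog '[[0.04,-0.024,-0.002,0,0.65],[0.08,-0.048,-0.002,0,0.65],[0.12,-0.072,-0.002,0,0.65],[0.16,-0.096,-0.003,0,0.65],[0.2,-0.12,-0.003,0,0.65],[0.218,-0.131,-0.003,0,0.65],[0.26,-0.12,-0.002,0,0.65],[0.3,-0.109,-0.002,0,0.65],[0.34,-0.098,-0.002,0,0.65],[0.38,-0.087,-0.001,0,0.65],[0.42,-0.077,0,0,0.65],[0.44,-0.05,0,0,0.65],[0.46,-0.025,0.001,0,0.65],[0.49,0.005,0.002,0,0.65],[0.506,0.029,0.002,0,0.65],[0.506,0.029,0.042,0,0.65],[0.506,0.029,0.082,0,0.65],[0.506,0.029,0.122,0,0.65],[0.506,0.029,0.162,0,0.65],[0.506,0.029,0.162,0,0.65]]' 60
python3 go.py 641.5 193.5 80 105
```

```text
time: 31.0
tool_pos: [498.0, 209.6, 93.7]
tcp_rot: [179.3, -0.2, 104.9]
ft_force: [-1.9, -1.0, -0.4]
finger_gap: 55.5
t 31.0 tcp [498.  209.6  93.7] rot [179.3  -0.2 104.9] gap 55.5 F [-1.9 -1.  -0.4] q [ 17.   4. 104.   0.  71.   2.]
shift [-0.0525  0.1344  0.0152] turn -0.0013
```

```bash
python3 -m jog '[[-0.013,0.034,0.004,0,0.65],[-0.026,0.068,0.008,0,0.65],[-0.039,0.1,0.012,0,0.65],[-0.048,0.12,0.015,0,0.65],[-0.0525,0.1345,0.015,0,0.65],[-0.0525,0.1345,0.015,0,0.65],[-0.0525,0.1345,0.015,0,0.65],[-0.0525,0.1345,0.015,0,0.65]]' 60
python3 go.py 641.7 193.3 11 105
python3 - <<'E'
from h import *
from bench import r
s=r.snapshot("scene");a=s["pixels"][:,:,::-1];cv2.imwrite("pics/c13.png",cv2.resize(a[200:330,290:440],None,fx=4,fy=4,interpolation=2))
E
```

```text
time: 31.8
tool_pos: [641.1, 193.8, 81.0]
tcp_rot: [179.3, -0.2, 104.9]
ft_force: [-0.2, -0.1, -0.1]
finger_gap: 55.5
t 31.8 tcp [641.1 193.8  81. ] rot [179.3  -0.2 104.9] gap 55.5 F [-0.2 -0.1 -0.1] q [12. 24. 82.  0. 73. -3.]
shift [-0.0009 -0.0005  0.07  ] turn -0.0009
```

View pics/c13.png

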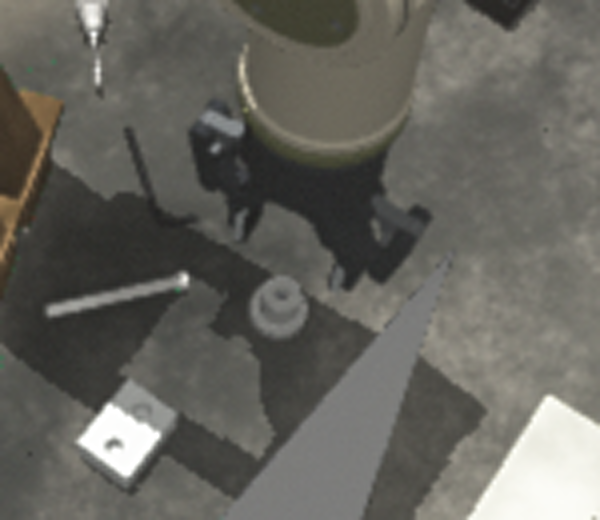

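```bash
python3 -m jog '[[-0.001,0,0.02,0,0.65],[-0.001,0,0.04,0,0.65],[-0.001,0,0.055,0,0.65],[-0.001,0,0.064,0,0.65],[-0.001,0,0.068,0,0.65],[-0.001,0,0.07,0,0.65],[-0.001,0,0.07,0,0.65],[-0.001,0,0.07,0,0.65]]' 60
python3 go.py 641.7 193.3 11 105
```

```text
time: 32.65
tool_pos: [642.7, 193.5, 11.8]
tcp_rot: [179.2, -0.2, 105.0]
ft_force: [0.1, -0.3, -0.2]
finger_gap: 55.7
t 32.65 tcp [642.7 193.5  11.8] rot [179.2  -0.2 105. ] gap 55.7 F [ 0.1 -0.3 -0.2] q [12. 28. 84.  0. 67. -3.]
shift [ 0.     -0.0011  0.0008] turn -0.0008
```

```bash
python3 -m jog '[[0,-0.001,0,0,0.1],[0,-0.001,0,0,0.1],[0,-0.001,0,0,0.1],[0,-0.001,0,0,0.1],[0,-0.001,0,0,0.1],[0,-0.001,0,0,0.1],[0,-0.001,0,0,0.1]]' 60
python3 go.py
```

```text
time: 33.35
tool_pos: [642.5, 193.4, 12.7]
tcp_rot: [179.1, -0.2, 105.0]
ft_force: [-0.3, 0.0, 5.7]
finger_gap: 21.4
t 33.35 tcp [642.5 193.4  12.7] rot [179.1  -0.2 105. ] gap 21.4 F [-0.3  0.   5.7] q [12. 28. 84.  0. 67. -3.]
```

```bash
python3 -m jog '[[0,0,-0.02,0,0.1],[0,0,-0.05,0,0.1],[0,0,-0.08,0,0.1],[0,0,-0.08,0,0.1],[0.013,-0.033,-0.08,0,0.1],[0.026,-0.066,-0.08,0,0.1],[0.04,-0.1,-0.08,0,0.1],[0.053,-0.133,-0.09,0,0.1],[0.053,-0.133,-0.13,0,0.1],[0.053,-0.133,-0.17,0,0.1],[0.053,-0.133,-0.21,0,0.1],[0.053,-0.133,-0.25,0,0.1],[0.053,-0.133,-0.255,0,0.1],[0.053,-0.133,-0.255,0,0.1],[0.053,-0.133,-0.255,0,0.1]]' 60
for w in "420 100" "420 -110" "523.7 -306.8"; do python3 go.py $w 265 105; done
```

```text
time: 34.85
tool_pos: [496.0, 208.2, 263.7]
tcp_rot: [179.3, -0.2, 105.0]
ft_force: [-0.5, 0.7, -2.6]
finger_gap: 21.8
t 34.85 tcp [496.  208.2 263.7] rot [179.3  -0.2 105. ] gap 21.8 F [-0.5  0.7 -2.6] q [17. -4. 93.  0. 90.  2.]
shift [-0.0849 -0.1013 -0.0029] turn -0.0008
t 34.85 tcp [496.  208.2 263.7] rot [179.3  -0.2 105. ] gap 21.8 F [-0.5  0.7 -2.6] q [17. -4. 93.  0. 90.  2.]
shift [-0.2878 -0.1555 -0.0043] turn -0.0008
t 34.85 tcp [496.  208.2 263.7] rot [179.3  -0.2 105. ] gap 21.8 F [-0.5  0.7 -2.6] q [17. -4. 93.  0. 90.  2.]
shift [-0.5047 -0.1061 -0.0044] turn -0.0008
```

```bash
python3 -m jog '[[-0.025,-0.03,-0.001,0,0.1],[-0.05,-0.06,-0.002,0,0.1],[-0.085,-0.101,-0.003,0,0.1],[-0.125,-0.112,-0.003,0,0.1],[-0.165,-0.123,-0.004,0,0.1],[-0.205,-0.134,-0.004,0,0.1],[-0.245,-0.145,-0.004,0,0.1],[-0.288,-0.155,-0.004,0,0.1],[-0.33,-0.146,-0.004,0,0.1],[-0.37,-0.137,-0.004,0,0.1],[-0.41,-0.128,-0.004,0,0.1],[-0.45,-0.118,-0.004,0,0.1],[-0.485,-0.11,-0.004,0,0.1],[-0.505,-0.106,-0.004,0,0.1],[-0.505,-0.106,-0.004,0,0.1],[-0.505,-0.106,-0.004,0,0.1],[-0.505,-0.106,-0.004,0,0.1]]' 60
python3 go.py 523.7 -306.8 46 105
```

```text
time: 36.55
tool_pos: [523.2, -306.0, 263.2]
tcp_rot: [179.4, -0.3, 105.0]
ft_force: [-0.1, -0.3, -0.4]
finger_gap: 21.9
t 36.55 tcp [ 523.2 -306.   263.2] rot [179.4  -0.3 105. ] gap 21.9 F [-0.1 -0.3 -0.4] q [-36.   8.  82.   1.  90. -51.]
shift [-0.0021 -0.0021  0.2172] turn -0.0004
```

```bash
python3 -m jog '[[-0.001,-0.001,0.04,0,0.1],[-0.001,-0.001,0.08,0,0.1],[-0.002,-0.002,0.12,0,0.1],[-0.002,-0.002,0.16,0,0.1],[-0.002,-0.002,0.19,0,0.1],[-0.002,-0.002,0.208,0,0.1],[-0.002,-0.002,0.217,0,0.1],[-0.002,-0.002,0.217,0,0.1],[-0.002,-0.002,0.217,0,0.1],[-0.002,-0.002,0.217,0,0.1]]' 60
python3 go.py 523.7 -306.8 19 105
python3 - <<'E'
from h import *
from bench import r
s=r.snapshot("scene");a=s["pixels"][:,:,::-1];cv2.imwrite("pics/c14.png",cv2.resize(a[310:440,115:265],None,fx=4,fy=4,interpolation=2))
E
```

```text
time: 37.55
tool_pos: [524.9, -307.3, 48.1]
tcp_rot: [179.3, -0.2, 105.0]
ft_force: [0.6, -0.5, -1.3]
finger_gap: 21.4
t 37.55 tcp [ 524.9 -307.3   48.1] rot [179.3  -0.2 105. ] gap 21.4 F [ 0.6 -0.5 -1.3] q [-36.  17.  94.   1.  68. -51.]
shift [ 0.0007 -0.0014  0.0291] turn -0.0001
```

View pics/c14.png

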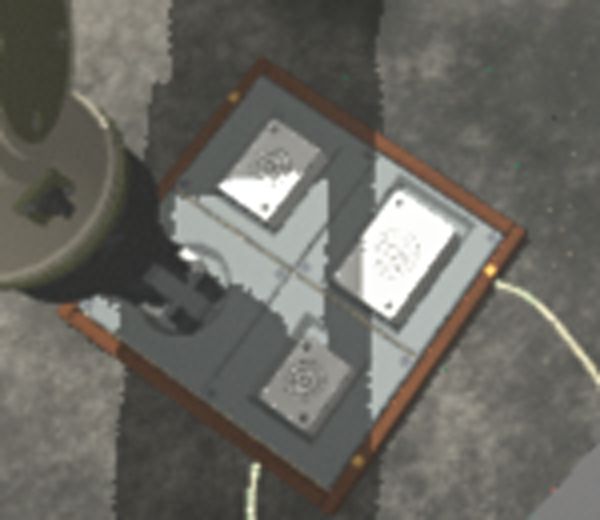

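The bush hangs over the round pocket at ~(190,280). Lowering it.

```bash
python3 -m jog '[[0.001,-0.001,0.008,0,0.1],[0.001,-0.001,0.014,0,0.1],[0.001,-0.001,0.02,0,0.1],[0.001,-0.001,0.024,0,0.1],[0.001,-0.001,0.027,0,0.1],[0.001,-0.001,0.029,0,0.1],[0.001,-0.001,0.03,0,0.1],[0.001,-0.001,0.03,0,0.1]]' 60
python3 go.py
```

```text
time: 38.4
tool_pos: [524.5, -306.9, 19.7]
tcp_rot: [179.2, -0.1, 105.0]
ft_force: [-3.5, 1.8, 11.7]
finger_gap: 21.4
t 38.4 tcp [ 524.5 -306.9   19.7] rot [ 1.792e+02 -1.000e-01  1.050e+02] gap 21.4 F [-3.5  1.8 11.7] q [-36.  19.  95.   1.  66. -51.]
```

```bash
python3 -m jog '[[0,0,0,0,0.55],[0,0,0,0,0.55],[0,0,0,0,0.55],[0,0,0,0,0.55],[0,0,-0.02,0,0.55],[0,0,-0.05,0,0.55],[0,0,-0.09,0,0.55],[0,0,-0.13,0,0.55],[0,0,-0.17,0,0.55],[0,0,-0.2,0,0.55],[0,0,-0.24,0,0.55],[0,0,-0.245,0,0.55],[0.04,-0.04,-0.245,0,0.55],[0.08,-0.075,-0.245,0,0.55],[0.12,-0.09,-0.245,0,0.55],[0.16,-0.105,-0.245,0,0.55],[0.2,-0.12,-0.245,0,0.55],[0.25,-0.12,-0.245,0,0.55],[0.3,-0.11,-0.245,0,0.55],[0.35,-0.1,-0.245,0,0.55]]' 60
python3 -m jog '[[0.04,0.01,0,0,0.55],[0.08,0.02,0,0,0.55],[0.12,0.03,0,0,0.55],[0.16,0.04,0,0,0.55],[0.2,0.05,0,0,0.55],[0.24,0.06,0,0,0.55],[0.28,0.07,0,0,0.55],[0.28,0.07,0,0,0.55]]' 60
python3 go.py
python3 - <<'E'
from h import *
from bench import r
for n in("scene","top"):
    s=r.snapshot(n);pickle.dump(s,open(n+"9.pkl","wb"));a=s["pixels"][:,:,::-1]
    cv2.imwrite(f"pics/{n}9.png",a)
    c=a[310:440,115:265] if n=="scene" else a[175:265,420:515]
    cv2.imwrite(f"pics/{n}9c.png",cv2.resize(c,None,fx=5 if n=="scene" else 6,fy=5 if n=="scene" else 6,interpolation=2)[:600])
E
```

```text
time: 40.4
tool_pos: [333.7, 3.3, 263.8]
tcp_rot: [179.2, -0.1, 104.9]
ft_force: [1.8, -0.6, -0.4]
finger_gap: 46.8
time: 41.2
tool_pos: [328.2, 295.5, 264.1]
tcp_rot: [179.3, -0.2, 105.1]
ft_force: [-0.2, -1.4, -0.8]
finger_gap: 47.0
t 41.2 tcp [328.2 295.5 264.1] rot [179.3  -0.2 105.1] gap 47.0 F [-0.2 -1.4 -0.8] q [ 35. -19. 107.  -0.  92.  20.]
```

View pics/scene9.png

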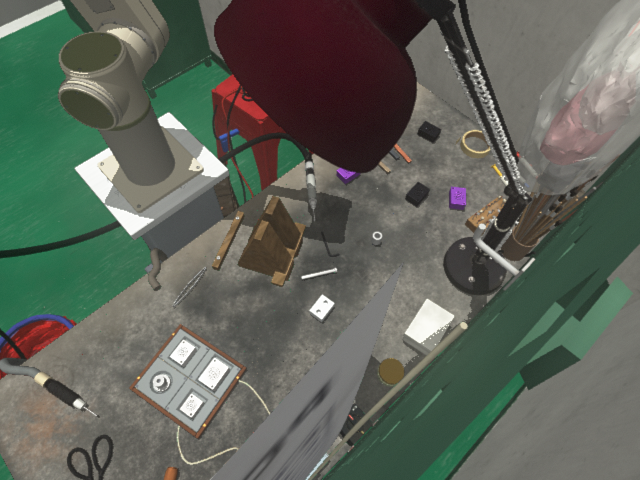

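View pics/scene9c.png

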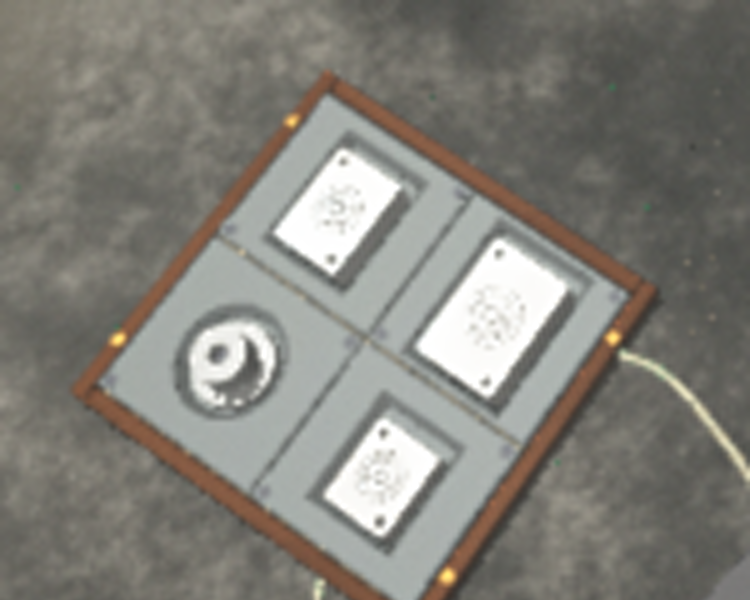

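View pics/top9c.png

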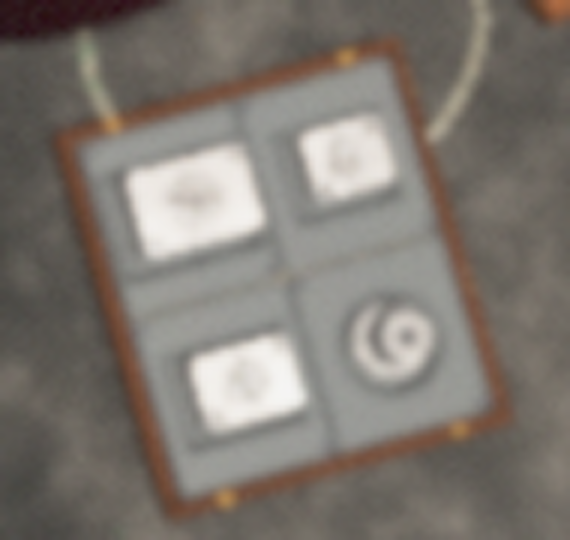

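```bash
python3 - <<'E'
from h import *
T=pickle.load(open("top9.pkl","rb"));S=pickle.load(open("scene9.pkl","rb"))
T0=pickle.load(open("top0.pkl","rb"));S0=pickle.load(open("scene0.pkl","rb"))
for n,X,zt in(("large",(588.4,-209),33),("medium",(503.4,-231.7),31),("small",(608.6,-284.3),27)):
    cc=[]
    for s,th in((T,195),(S,200)):
        p=proj(s,[*X,zt]).round().astype(int)
        m=(s["pixels"].min(2)>th).astype(np.uint8);m=cv2.morphologyEx(m,cv2.MORPH_CLOSE,np.ones((5,5)))
        _,lab,st,ce=cv2.connectedComponentsWithStats(m);l=lab[p[1]-4:p[1]+5,p[0]-4:p[0]+5].ravel();l=np.bincount(l[l>0]).argmax()
        c=max(cv2.findContours((lab==l).astype(np.uint8),0,2)[0],key=cv2.contourArea)
        M=cv2.moments(c);q=(M["m10"]/M["m00"],M["m01"]/M["m00"]);cc.append(q)
        w=np.array([onz(s,k,zt)[:2] for k in c[:,0].astype(float)],np.float32)
        r=cv2.minAreaRect(w);print(n,np.round(r[0],1),np.round(r[1],1),round(r[2],1),"off",np.round(onz(s,q,zt)[:2]-X,1))
    print("  tri",tri(T,cc[0],S,cc[1])[0].round(1),"expected z",zt)
for a,b,boxes in((T0,T,((258,198,280,220),(340,182,364,205))),(S0,S,((368,228,388,250),(305,292,336,322)))):
    for x0,y0,x1,y1 in boxes:
        d=np.abs(a["pixels"][y0:y1,x0:x1].astype(int)-b["pixels"][y0:y1,x0:x1]);print("lookalike diff",d.mean().round(2))
E
```

```text
large [ 590.1 -211.5] [39.7 55.6] 14.4 off [ 1.5 -2.1]
large [ 590.7 -211.2] [40. 56.] 14.9 off [ 2.6 -2.7]
  tri [ 590.2 -211.8   30.5] expected z 33
medium [ 505.5 -234. ] [34.4 46.5] 15.0 off [ 2.  -2.4]
medium [ 505.9 -233.7] [34.1 45.8] 14.8 off [ 2.7 -2.3]
  tri [ 505.6 -234.2   30. ] expected z 31
small [ 609.9 -285.4] [31.  35.8] 17.6 off [ 1.4 -0.6]
small [ 610.7 -284.9] [31.6 37.6] 14.9 off [ 2.3 -0.7]
  tri [ 610.3 -285.3   25.3] expected z 27
lookalike diff 2.74
lookalike diff 2.7
lookalike diff 1.25
lookalike diff 1.5
```

```bash
python3 -c "
from bench import r
print(r.hand_in())"
```

```text
the job is handed in; nothing more can be done
None
```

I put the three ringed inserts and the flanged sprue bush in their own pockets, carrying each one over the rest, and handed the job in at about 41 s. The arm was clear of the tray by then. The hand-in gave no verdict.

**Inserts:** in both views they sit about 1.5–3.6 mm from my measured pocket centres. They are turned 14–15° against the tray's 15°, except that the top view gave 17.6° for the small one, still within the limit. Top faces triangulate at 30.5, 30.0 and 25.3 mm against 33, 31 and 27 mm expected. That is 1–2.5 mm low, roughly what the 2 mm calibration allows, and no insert stands too high.

**Sprue bush:** I checked this one less closely. It looks level and centred in the round pocket in both pictures. It touched down 7 mm above its bench grip height, which matches the pocket floor, but I did not triangulate it afterwards.

**Plain block and sleeve:** neither moved; before and after pictures of them differ only by image noise.

**Tool tilt:** it drifted up to about 1.7° during the moves. I could not correct it, but the parts still seated.

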